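Lay a lamp housing hatch-up in its service jig and seat it

ROBOT

A 6-joint arm with a two-finger parallel gripper is mounted at the origin on a cart in front of the work surface, level with it; the furniture and walls round the work are solid. World frame = base frame: x ahead of the robot, y to its left, z up, the work surface at z = 0. Lengths are in m, angles in degrees, forces in N, time in s.
With the tool pointing down it reaches from about 0.35 to 0.875 m from the base axis. Payload 4.2 kg.
Tool frame: the origin (TCP) lies midway between the tips of the shut fingers; the grasp point (between the pads) lies 19 mm behind it (r.pinch_z is the distance from the TCP to the grasp point, in m); z points along the fingers, y is the line along which they close (so a half turn about z gives the same grasp; the last joint's range is limited). The gripper opens to 87 mm and grips with 3 to 60 N. Pads are 19 mm wide; open, the fingers measure 117 mm over their backs; the gripper's body (75 mm by 190 mm) begins 51 mm behind the grasp point.
Start: joints at [-51.646, 22.042, 0.453, 0, -68.411, -14.817], TCP at [0.25, -0.573, 0.223] pointing down, gripper open.
Joint ranges: [-179.83, 179.83], [-69.29, 118.12], [-61.27, 80.66], [-181.25, 117.63], [-171.15, -9.14], [-177.46, 177.46]. Speed limits (degrees/s): [159.86, 159.86, 180, 180, 180, 180].

INTERFACE

Orientations are given as a 3x3 rotation matrix whose columns are the frame's x, y, z axes.
In Python, from station import r, imaging, models gives the robot as it stands. The module is installed in compiled form; this text tells all that it offers.
- The arm moves only by the tool apply_moves, never from a script. Its argument "moves" is a list of rows, each a list of 2 entries, a list of its own where there are three numbers: the shift along the tool's x, y, z in m, then the turn about the tool's z in degrees. A call has 1 to 5 rows; each row shifts and turns the commanded pose from where the row before left it, along the tool's axes as they then stand; what a row does not reach is not made up. A row lasts 1/12 s, in which the tool goes at most 41.7 mm and 7.16 degrees, less where a joint would pass 70% of its speed; a pose out of reach is approached as far as the arm can. A call is refused whole if a number of a shift passes 0.0417 or a number of a turn 7.16, either way. A call with a gripper value outside its range is refused whole. "hand" is the finger opening in m, from 0 to 0.087, set as the call begins (left out, the last holds). The fingers move at their own pace and stop on an object; the grip force is fixed at half the most. Time passes only in rows, so rows that do not move let the fingers close. It gives the time, the measured TCP pose, the force, the opening and the grip force at its end, in the units of the state.
- r.sense(): the state, without advancing time (a new reading comes with each control period).
- imaging.capture(name): name is "scene" or "top" or "wrist"; returns a dict with "frame" (400x640x3 uint8, blue, green, red), "intrinsics" (3x3 intrinsics, pixels), "eye" and "orientation" of the camera in the world. Camera axes: x right, y down, z forward; pixel columns grow to the right and rows downward; lengths in m; the calibration is good to about 2 mm. The wrist camera is an equidistant fisheye: a pixel r from the principal point sees the ray r / f radians off the axis. A picture is of the moment at which its call begins. There is no depth.
- r.finish_job(): hands the job in; it is judged then, once.
Trained networks look in a picture, given as the dict that the camera call returned (one of the last four; its "shot" number tells which), for a name from the list of things; names that differ only in an ending like _2 or _b are one class to them, and where a whole thing is asked for, a point or a joint stands for the part that bears it (a point fixed in the world has none). Each returns a list of dicts, best first, with "confidence" (0 to 1); they miss things now and then, are a little off and sometimes report something else, mostly with a low value. They report only what shows in the picture. A call takes as long as a camera call. They do not tell look-alikes from the thing itself.
- models.cut_out(picture, target): "region" (400x640 bool, what is visible of it) and "extent" ([left, top, width, height] as shares, 0 to 1, of the picture: columns of its width, rows of its height, round what is visible of it).
- models.place_of(picture, target): "at" ([column, row] as shares, 0 to 1, of the picture: columns of its width, rows of its height: a listed point, or the origin of a listed thing).
The state is a dict: "time_s": time; "joints": joint angles; "joint_velocities": joint speeds; "effort": joint torques, N m; "tcp_pos": TCP position; "ee_rot": TCP orientation; "wrist_force": force on the tool from outside, world axes, zero at the start; "moment": the same for the moment, N m; "gripper_width": opening from 0.0 (shut) to 1.0 (fully open); "gripper_force": force on a finger pad.
Only numpy, scipy, OpenCV 4.12 (cv2) and the standard library are available. Lean on these libraries where they do the work, as an engineer would, in place of code of your own. Each camera call takes 0.05 s, during which the arm holds its last target. There are 200 camera calls.

TASK

The microscope's lamp housing stands upright in the service jig: push it high on its white hatch side so that it topples onto its plain back and lies hatch-up between the fences. Then slide it sideways until its long side is flush on the blue side fence and keep pressing for a second with a steady push of about 10 N, then slide it along the fence, finned end first, and press it home against the bare end stop in the same way, leaving it square against both. Never push harder than 25 N, and do not disturb the clear jar, the black-and-white round case or the bottle.

Things in the scene. Friction and masses are not known exactly. Their poses are not given: they have to be found in the camera images.
- jig: Fixed aluminium jig on the table: deck 340 (x) x 200 (y) mm, 10 mm thick, thin dark mat on it; origin at the centre of its underside on the table, z up. Its +x end carries the end stop, its +y edge the side fence; the -x end and the -y edge are open. It differs in place and yaw from start to start.
- end_stop: Bare aluminium bar across the jig's +x end, rigid; same origin and axes as the jig. Inner face at jig x = +155 mm, 15 mm thick, top 40 mm above the table (30 mm above the deck).
- side_fence: Blue painted bar along the jig's +y edge, rigid; same origin and axes as the jig. Inner face at jig y = +85 mm, 15 mm thick, top 40 mm above the table. The housing, pushed askew at mid-side, can jam with its leading corner on the fence; pushed near its lagging end it turns flush.
- lamp_housing: Loose black box-shaped lamp housing, 90 (own x) x 100 (own y) x 160 (own z) mm, 0.4 to 0.63 kg, centre of mass mid-way; too wide to grasp. Origin: centre of its grey base, on which it stands at the start on the deck; own z runs from base to finned top. +x face: white hatch; -x face: plain back; +y face: round steel light outlet. The hatch looks roughly along the jig's -x, up to 0.25 rad off.
- hatch (a point): Centre of the white hatch face of the lamp housing (own 45, 0, 80 mm). Pushed here near the top, it tips (1 to 3 N; friction about 0.6 on deck and bars) and falls by itself once it leans more than about 0.5 rad. It then lies 90 mm high, finned end towards the end stop, 15 to 70 mm short of stop and fence and up to 0.25 rad askew.
- fin_end (a point): Centre of the finned top face of the lamp housing (own 0, 0, 160 mm); this face meets the end stop. When seated it is at jig x = 155 mm, y = 35 mm.
- pin_jar: Bystander: clear-capped jar with a black base, 61 mm across, 86 mm tall, standing beyond the end stop; origin under its centre.
- objective_case: Bystander: upright round case, white above and black below, 36 mm across, 62 mm tall, beyond the end stop; origin under its centre.
- oil_bottle: Bystander: small oil bottle 27 mm across, 78 mm tall, behind the blue fence; origin under its centre.
There are look-alikes about, which are no part of the job. What is meant by the lamp_housing is not red, and is the larger of those in its own colour.

How it is judged:
By the outcome, as a careful person would: the job done as asked, in the order asked, and still so for the second after the job is handed in, with the robot touching nothing.
It also fails if it takes over 72 s, if anything falls off the work surface, if the arm or the gripper's body presses on something with over 40 N, if the wrist force passes 120 N, or if a joint passes its speed limit or range.

## Working session

There is one attempt and no reset: what is moved stays moved. The work goes in short steps, Python scripts to look and compute and a tool call to move; the robot and the scene stay as the last step left them, time stands still between calls to the robot, and variables do not carry over. Pictures are saved under pics/ and viewed, at most 13 in all, crops included, and the job is handed in when it is done.

Besides the shell and the picture viewer there is one more tool, called as name(argument=value, ...), one argument or row to a line, values as JSON. apply_moves: Moves the arm, as the interface text tells. Its arguments: {"type":"object","properties":{"moves":{"type":"array"},"hand":{"type":"number"}},"required":["moves"]}

```bash
mkdir -p pics; cat > h.py <<'E'
import numpy as np, cv2
from station import r, imaging, models
def ray(p,uv):
    K=np.array(p["intrinsics"]);d=np.array([(uv[0]-K[0,2])/K[0,0],(uv[1]-K[1,2])/K[1,1],1.])
    return np.array(p["eye"]),np.array(p["orientation"])@d
def onz(p,uv,z):
    e,d=ray(p,uv);return e+d*(z-e[2])/d[2]
def proj(p,X):
    K=np.array(p["intrinsics"]);c=np.array(p["orientation"]).T@(np.array(X)-np.array(p["eye"]))
    return K[0,0]*c[0]/c[2]+K[0,2],K[1,1]*c[1]/c[2]+K[1,2]
E
python3 - <<'E'
from h import *
ims=[]
for n in("scene","top"):
    p=imaging.capture(n);f=p["frame"].copy()
    print(n,np.round(p["eye"],3),np.round(p["orientation"],3).tolist(),np.round(p["intrinsics"],1).tolist())
    for t in["lamp_housing","hatch","fin_end","jig","side_fence","end_stop","pin_jar","objective_case","oil_bottle"]:
        for d in models.place_of(p,t)[:3]:
            u=(d["at"][0]*640,d["at"][1]*400);print(t,round(d["confidence"],2),np.round(u,1),np.round(onz(p,u,0)[:2],3))
    cv2.imwrite(f"pics/{n}0.png",f)
print(r.sense())
E
```

```text
scene [-0.461  0.074  0.806] [[-0.081, -0.554, 0.829], [-0.996, 0.026, -0.08], [0.023, -0.832, -0.554]] [[504.5, 0.0, 315.8], [0.0, 504.5, 203.2], [0.0, 0.0, 1.0]]
lamp_housing 0.93 [215.8 265.7] [0.484 0.221]
lamp_housing 0.58 [294.3 243.4] [0.561 0.028]
lamp_housing 0.57 [423.6 234.1] [ 0.583 -0.317]
hatch 0.83 [200.1 252.4] [0.537 0.264]
hatch 0.66 [277.4 220. ] [0.666 0.07 ]
fin_end 0.89 [208.4 229.9] [0.63  0.253]
fin_end 0.74 [292.6 189.9] [0.819 0.022]
fin_end 0.64 [201.3 176.5] [0.91  0.301]
pin_jar 0.7 [421.8 233. ] [ 0.588 -0.313]
objective_case 0.53 [396.6 219. ] [ 0.655 -0.259]
top [0.019 0.092 0.944] [[-0.173, -0.815, 0.554], [-0.985, 0.145, -0.094], [-0.004, -0.561, -0.828]] [[424.5, 0.0, 323.4], [0.0, 424.5, 204.0], [0.0, 0.0, 1.0]]
lamp_housing 0.79 [224.9 222.7] [0.637 0.249]
lamp_housing 0.74 [309.7 242.1] [0.542 0.04 ]
lamp_housing 0.7 [236.8 274.4] [0.485 0.227]
hatch 0.86 [292.3 224.8] [0.6   0.077]
hatch 0.74 [220.  271.4] [0.5   0.267]
fin_end 0.93 [227.7 253.1] [0.546 0.246]
fin_end 0.81 [311.5 204.3] [0.655 0.017]
fin_end 0.61 [211.7 186.7] [0.762 0.28 ]
jig 
[... 285 characters left out ...]
3114e+01, -1.48178374e+01]), 'joint_velocities': array([ 0.01703106, -0.0511102 , -0.12086406,  0.11024801, -0.08128308,
        0.13471407]), 'effort': array([-1.31832636e-03, -3.90477920e+01,  1.87622702e+01,  4.22438622e+00,
        1.54415210e-02, -3.59996261e-05]), 'tcp_pos': array([ 0.24961547, -0.57297955,  0.22256861]), 'ee_rot': array([[-9.16816069e-01, -3.99309771e-01,  5.59832234e-05],
       [-3.99309773e-01,  9.16816069e-01, -2.95072918e-05],
       [-3.95437689e-05, -4.94074075e-05, -9.99999998e-01]]), 'wrist_force': array([ 0.51257498, -0.26183532, -0.85055794]), 'moment': array([ 0.0120894 , -0.04429085,  0.01630992]), 'gripper_force': 0.0, 'gripper_width': 1.000726629157561}
```

View pics/scene0.png

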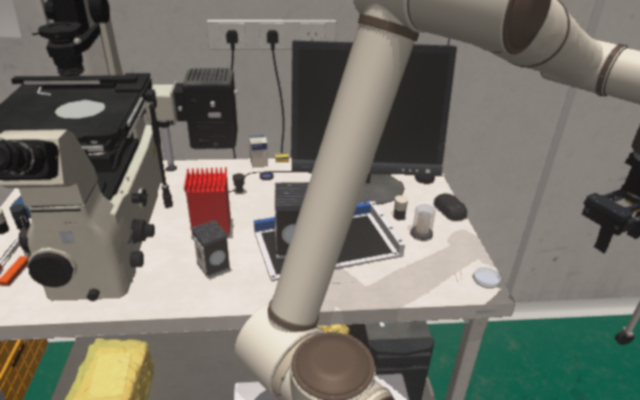

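View pics/top0.png

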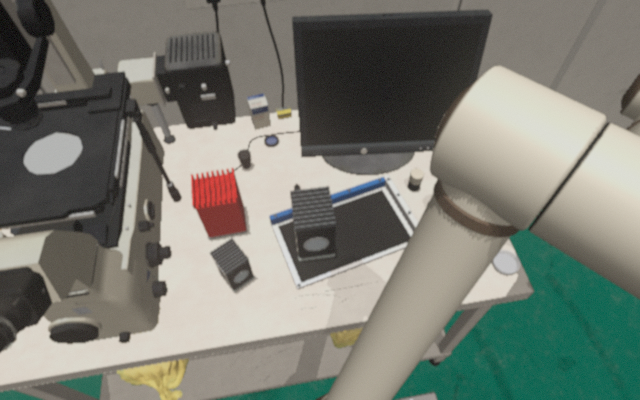

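The scene view shows the jig in the middle, with the blue fence on its far side and the end stop on the right near (395,240). In the top view:

- **Black box with steel outlet in the jig:** about (313,225). It is the larger black one and not red, so it fits the description.
- **Small black box:** (232,265), a look-alike.
- **Red box:** (218,203), a look-alike.
- **Microscope's own lamp:** (200,80), on its arm.

I'll confirm this in an enlarged crop.

```bash
python3 - <<'E'
from h import *
f=cv2.imread("pics/top0.png")
c=cv2.resize(f[165:295,260:450],None,fx=4.2,fy=4.2,interpolation=cv2.INTER_CUBIC)
for i in range(260,450,20): cv2.putText(c,str(i),(int((i-260)*4.2),10),0,.35,(0,0,255),1);cv2.line(c,(int((i-260)*4.2),12),(int((i-260)*4.2),20),(0,0,255),1)
for j in range(165,295,20): cv2.putText(c,str(j),(0,int((j-165)*4.2)+4),0,.35,(0,0,255),1)
cv2.imwrite("pics/c1.png",c)
E
```

```text
(no output)
```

View pics/c1.png

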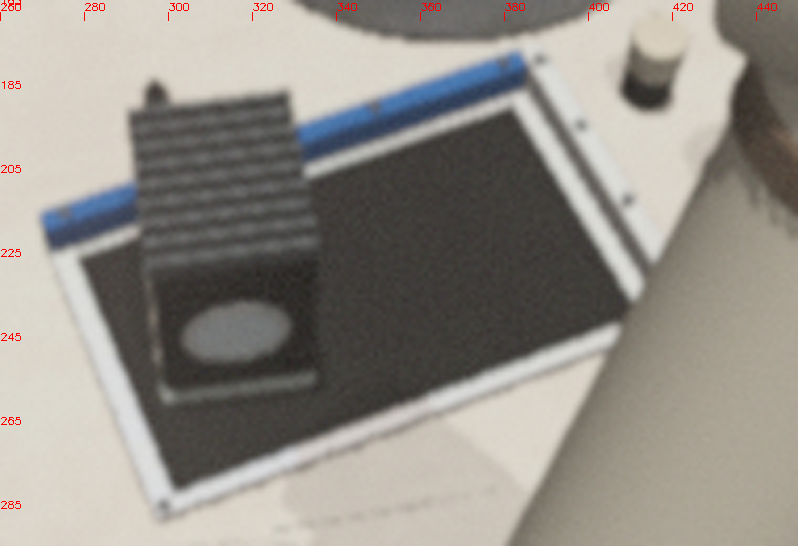

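The crop confirms it: a black box with a finned top and a steel outlet facing the robot, standing in the jig at about (313,225). The white hatch is just visible on its left edge at (295,245). The round case is at (415,185). Next I fit both poses.

```bash
cat >> h.py <<'E'
from scipy.optimize import least_squares
def fit(p,loc,uv,x0,z0):
    loc=np.array(loc)/1e3
    def W(q):
        c,s=np.cos(q[2]),np.sin(q[2]);return [np.array([q[0]+c*a-s*b,q[1]+s*a+c*b,z0+h]) for a,b,h in loc]
    f=lambda q:np.concatenate([np.array(proj(p,w))-u for w,u in zip(W(q),uv)])
    o=least_squares(f,x0,loss="soft_l1");return o.x,f(o.x).reshape(-1,2)
E
python3 - <<'E'
from h import *
p=imaging.capture("top")
j,e=fit(p,[(-170,-100,10),(-170,100,40),(-170,85,40),(155,100,40),(-170,85,10)],[(298.1,285.2),(270,215.5),(271.9,220.2),(384.3,177.6),(272.4,224.5)],[.55,-.06,-1.5],0)
print("jig",np.round(j,4),np.degrees(j[2]));print(np.round(e,1).tolist())
h,e=fit(p,[(45,50,0),(-45,50,0),(45,-50,160),(-45,-50,160),(-45,50,160),(45,50,160)],[(299.3,260.2),(335,256),(291,191.9),(328.6,187.1),(335.7,222.1),(294.5,228.8)],[.55,.04,1.6],.01)
print("house",np.round(h,4),np.degrees(h[2]));print(np.round(e,1).tolist())
c,s=np.cos(h[2]),np.sin(h[2])
for d in(.045,.07,.2):print(d,np.round(h[:2]+d*np.array([c,s]),3))
c,s=np.cos(j[2]),np.sin(j[2]);R=np.array([[c,-s],[s,c]]);np.save("jig.npy",j)
print("house in jig",np.round(R.T@(h[:2]-j[:2]),3))
for q in[(.155,.085),(.155,-.1),(-.17,.1),(-.17,-.1)]:print(q,np.round(j[:2]+R@q,3))
for n in("pin_jar","oil_bottle","objective_case"):
    for d in models.place_of(p,n)[:2]:print(n,round(d["confidence"],2),onz(p,(d["at"][0]*640,d["at"][1]*400),0))
E
```

```text
jig [ 0.5534 -0.0579 -1.3563] -77.71018000652163
[[-0.3, 2.9], [-0.2, -0.7], [-0.3, -0.8], [0.5, -1.5], [0.4, 1.1]]
house [0.5352 0.0296 1.5549] 89.09201031916994
[[-0.6, 1.9], [0.1, 0.9], [-1.6, -1.3], [0.3, -1.6], [0.8, 0.5], [0.2, -0.5]]
0.045 [0.536 0.075]
0.07 [0.536 0.1  ]
0.2 [0.538 0.23 ]
house in jig [-0.089  0.001]
(0.155, 0.085) [ 0.669 -0.191]
(0.155, -0.1) [ 0.489 -0.231]
(-0.17, 0.1) [0.615 0.129]
(-0.17, -0.1) [0.42  0.087]
objective_case 0.77 [ 0.67155838 -0.27352985  0.        ]
```

apply_moves(
  moves=[
    [[0, 0, -0.01], -6.56],
    [[0, 0, -0.01], -6.56],
    [[0, 0, -0.01], -6.56],
    [[0, 0, -0.01], -6.56],
    [[0, 0, 0], -6.56],
  ],
  hand=0.05,
)

```text
time_s: 1.62
tcp_pos: [0.25, -0.574, 0.2651]
ee_rot: [[-0.549, -0.836, 0.002], [-0.836, 0.549, -0.004], [0.002, -0.004, -1.0]]
wrist_force: [-0.3, 0.3, 0.5]
gripper_width: 0.703
gripper_force: 0.0
```

apply_moves(
  moves=[
    [[0, 0, 0], -6.56],
    [[0, 0, 0], -6.56],
    [[0, 0, 0], -6.56],
    [[0, 0, 0], -6.56],
    [[0, 0, 0], -6.56],
  ],
)

```text
time_s: 2.03
tcp_pos: [0.2496, -0.573, 0.2626]
ee_rot: [[-0.009, -1.0, 0.0], [-1.0, 0.009, 0.0], [-0.0, -0.0, -1.0]]
wrist_force: [-0.7, -0.1, -0.7]
gripper_width: 0.579
gripper_force: 0.0
```

apply_moves(
  moves=[
    [[-0.03, -0.02, 0], 0],
    [[-0.03, -0.02, 0], 0],
    [[-0.03, -0.02, 0], 0],
    [[-0.03, -0.02, 0], 0],
    [[-0.03, -0.02, 0], 0],
  ],
)

```text
time_s: 2.45
tcp_pos: [0.3524, -0.4231, 0.2627]
ee_rot: [[-0.016, -1.0, 0.0], [-1.0, 0.016, -0.0], [0.0, -0.0, -1.0]]
wrist_force: [0.3, -0.1, -0.5]
gripper_width: 0.575
gripper_force: 0.0
```

apply_moves(
  moves=[
    [[-0.035, -0.018, 0], 0],
    [[-0.035, -0.018, 0], 0],
    [[-0.035, -0.018, 0], 0],
    [[-0.035, -0.018, 0], 0],
    [[-0.035, -0.018, 0], 0],
  ],
)

```text
time_s: 2.87
tcp_pos: [0.445, -0.2491, 0.2629]
ee_rot: [[-0.015, -1.0, 0.001], [-1.0, 0.015, -0.0], [0.0, -0.001, -1.0]]
wrist_force: [0.5, 0.2, 0.0]
gripper_width: 0.573
gripper_force: 0.0
```

apply_moves(
  moves=[
    [[-0.038, -0.009, 0], 0],
    [[-0.038, -0.009, 0], 0],
    [[-0.038, -0.009, 0], 0],
    [[-0.038, -0.009, 0], 0],
    [[-0.038, -0.009, 0], 0],
  ],
)

```text
time_s: 3.28
tcp_pos: [0.4924, -0.0596, 0.263]
ee_rot: [[-0.015, -1.0, 0.001], [-1.0, 0.015, 0.0], [-0.0, -0.001, -1.0]]
wrist_force: [0.3, -0.2, 0.5]
gripper_width: 0.576
gripper_force: 0.0
```

apply_moves(
  moves=[
    [[-0.038, -0.009, 0], 0],
    [[-0.038, -0.009, 0], 0],
    [[-0.038, -0.009, 0], 0],
    [[-0.038, -0.008, 0], 0],
    [[-0.038, -0.008, 0], 0],
  ],
)

```text
time_s: 3.7
tcp_pos: [0.5382, 0.1298, 0.2629]
ee_rot: [[-0.015, -1.0, 0.001], [-1.0, 0.015, 0.0], [-0.0, -0.001, -1.0]]
wrist_force: [0.7, -0.3, 0.3]
gripper_width: 0.574
gripper_force: 0.0
```

apply_moves(
  moves=[
    [[0, 0, 0.03], 0],
    [[0, 0, 0.03], 0],
    [[0, 0, 0.03], 0],
    [[0, 0, 0.02], 0],
    [[0, 0, 0], 0],
  ],
)

```text
time_s: 4.12
tcp_pos: [0.5351, 0.1267, 0.1478]
ee_rot: [[-0.016, -1.0, -0.009], [-1.0, 0.016, -0.004], [0.004, 0.009, -1.0]]
wrist_force: [-1.2, -0.1, -0.1]
gripper_width: 0.572
gripper_force: 0.0
```

```bash
python3 - <<'E'
from h import *
p=imaging.capture("top");c=p["frame"][150:310,230:440]
cv2.imwrite("pics/c2.png",cv2.resize(c,None,fx=3.7,fy=3.7,interpolation=cv2.INTER_CUBIC))
E
```

```text
(no output)
```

View pics/c2.png

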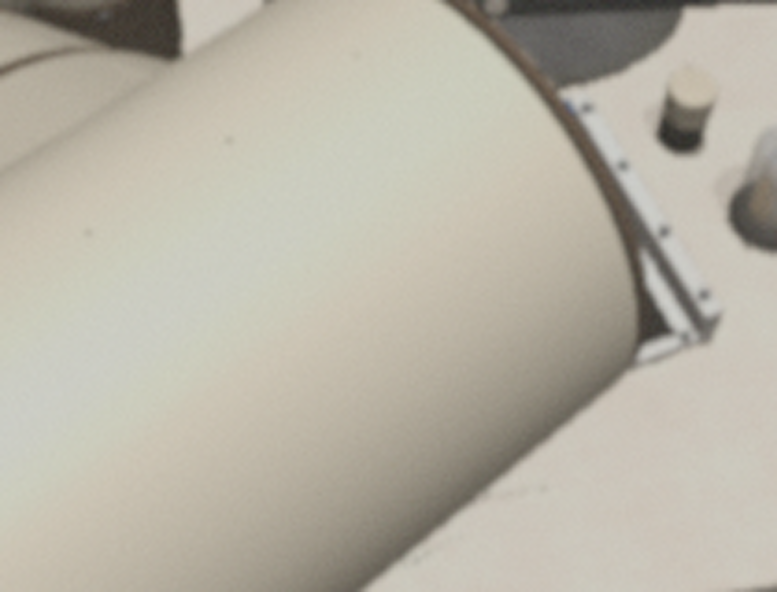

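The arm hides the housing in the top view. The end stop's near corner is at about (424,235) and the bystanders are untouched. Now I push the hatch.

apply_moves(
  moves=[
    [[0.009, 0, 0], 0],
    [[0.008, 0, 0], 0],
    [[0.006, 0, 0], 0],
    [[0.005, 0, 0], 0],
    [[0.005, 0, 0], 0],
  ],
)

```text
time_s: 4.58
tcp_pos: [0.5381, 0.094, 0.1537]
ee_rot: [[-0.016, -1.0, 0.002], [-1.0, 0.016, 0.001], [-0.001, -0.002, -1.0]]
wrist_force: [0.6, -0.4, 1.0]
gripper_width: 0.573
gripper_force: 0.0
```

apply_moves(
  moves=[
    [[0.005, 0, 0], 0],
    [[0.005, 0, 0], 0],
    [[0.005, 0, 0], 0],
    [[0.005, 0, 0], 0],
    [[0.005, 0, 0], 0],
  ],
)

```text
time_s: 5.0
tcp_pos: [0.5378, 0.0698, 0.153]
ee_rot: [[-0.015, -1.0, 0.001], [-1.0, 0.015, 0.001], [-0.001, -0.001, -1.0]]
wrist_force: [0.4, 2.2, 2.0]
gripper_width: 0.576
gripper_force: 1.3
```

apply_moves(
  moves=[
    [[0.005, 0, 0], 0],
    [[0.005, 0, 0], 0],
    [[0.005, 0, 0], 0],
    [[0.005, 0, 0], 0],
    [[0.005, 0, 0], 0],
  ],
)

```text
time_s: 5.42
tcp_pos: [0.5367, 0.0441, 0.1524]
ee_rot: [[-0.015, -1.0, -0.001], [-1.0, 0.015, -0.0], [0.0, 0.001, -1.0]]
wrist_force: [-0.1, 0.6, 1.4]
gripper_width: 0.574
gripper_force: 0.8
```

apply_moves(
  moves=[
    [[0.005, 0, 0], 0],
    [[0.005, 0, 0], 0],
    [[0.005, 0, 0], 0],
    [[0.005, 0, 0], 0],
    [[0.005, 0, 0], 0],
  ],
)

```text
time_s: 5.83
tcp_pos: [0.5362, 0.019, 0.1522]
ee_rot: [[-0.015, -1.0, -0.001], [-1.0, 0.015, -0.0], [0.0, 0.001, -1.0]]
wrist_force: [-0.7, 0.9, 0.5]
gripper_width: 0.576
gripper_force: 0.0
```

```bash
python3 - <<'E'
from h import *
p=imaging.capture("wrist");q=imaging.capture("scene")
a=p["frame"];b=q["frame"]
cv2.imwrite("pics/w3.png",np.vstack([cv2.resize(a,(480,300)),cv2.resize(b[130:310,200:488],(480,300))]))
E
```

```text
(no output)
```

View pics/w3.png

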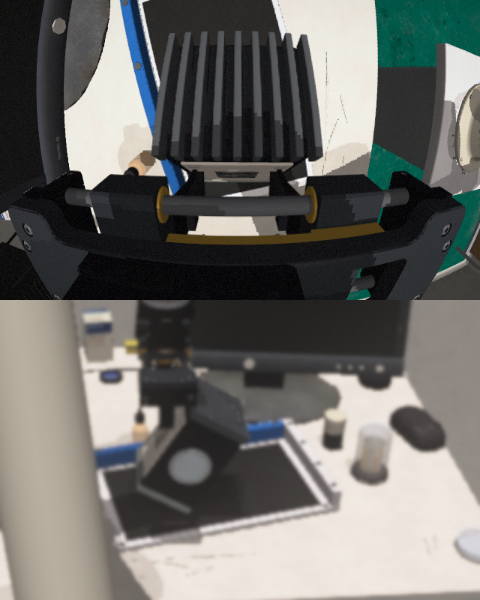

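The wrist half shows the fingers on the hatch with the fins leaning away. The scene half shows the housing tilted about 25–30°, with the jar, case and bottle untouched. I keep pushing until it falls.

apply_moves(
  moves=[
    [[0.005, 0, 0], 0],
    [[0.005, 0, 0], 0],
    [[0.005, 0, 0], 0],
    [[0.004, 0, 0], 0],
    [[0.002, 0, 0], 0],
  ],
)

```text
time_s: 6.35
tcp_pos: [0.5361, -0.0018, 0.1525]
ee_rot: [[-0.016, -1.0, -0.0], [-1.0, 0.016, -0.0], [0.0, 0.0, -1.0]]
wrist_force: [0.3, -0.3, -0.3]
gripper_width: 0.577
gripper_force: 0.0
```

apply_moves(
  moves=[
    [[0, 0, 0], 0],
    [[0, 0, 0], 0],
    [[0, 0, 0], 0],
    [[0, 0, 0], 0],
    [[0, 0, 0], 0],
  ],
)

```text
time_s: 6.77
tcp_pos: [0.5363, -0.0011, 0.1526]
ee_rot: [[-0.015, -1.0, 0.0], [-1.0, 0.015, 0.0], [-0.0, -0.0, -1.0]]
wrist_force: [-0.1, -0.5, 0.4]
gripper_width: 0.571
gripper_force: 0.0
```

apply_moves(
  moves=[
    [[0, 0, -0.03], 0],
    [[0, 0, -0.03], 0],
    [[0, 0, -0.03], 0],
    [[-0.03, 0, 0], 0],
    [[-0.03, 0, 0], 0],
  ],
)

```text
time_s: 7.18
tcp_pos: [0.5382, 0.059, 0.2452]
ee_rot: [[-0.018, -1.0, 0.005], [-1.0, 0.018, 0.002], [-0.002, -0.005, -1.0]]
wrist_force: [0.1, 0.8, -1.1]
gripper_width: 0.574
gripper_force: 0.0
```

```bash
python3 - <<'E'
from h import *
p=imaging.capture("wrist");q=imaging.capture("scene")
a=p["frame"];b=q["frame"]
cv2.imwrite("pics/w4.png",np.vstack([cv2.resize(a,(480,300)),cv2.resize(b[130:310,200:488],(480,300))]))
E
```

```text
(no output)
```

View pics/w4.png

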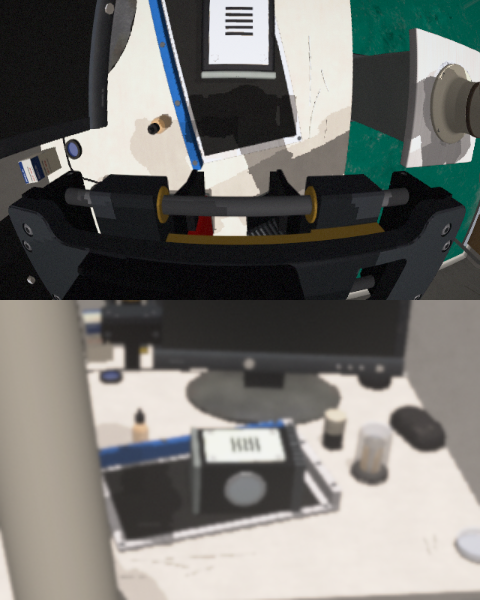

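The housing has fallen hatch-up, with its fins toward the stop. In the scene half the white hatch is at crop (245,445). It lies short of both bars and askew, and the bystanders are untouched. I move to the side-push start and measure.

apply_moves(
  moves=[
    [[0.0368, 0.0232, 0], 0],
    [[0.0368, 0.0232, 0], 0],
    [[0.0368, 0.0232, 0], 0],
    [[0.0368, 0.0232, 0], 0],
    [[0.0368, 0.0232, 0], 0],
  ],
  hand=0.087,
)

```text
time_s: 7.7
tcp_pos: [0.4218, -0.1171, 0.2425]
ee_rot: [[-0.014, -1.0, -0.0], [-1.0, 0.014, -0.0], [0.0, 0.0, -1.0]]
wrist_force: [0.9, -1.0, 0.4]
gripper_width: 0.864
gripper_force: 0.0
```

apply_moves(
  moves=[
    [[0, 0, 0], 7],
    [[0, 0, 0], 7],
    [[0, 0, 0], 7],
    [[0, 0, 0], 7],
    [[0, 0, 0], 7],
  ],
)

```text
time_s: 8.12
tcp_pos: [0.423, -0.1162, 0.2425]
ee_rot: [[-0.591, -0.807, -0.0], [-0.807, 0.591, -0.0], [0.0, 0.0, -1.0]]
wrist_force: [0.1, -0.8, -0.1]
gripper_width: 0.997
gripper_force: 0.0
```

apply_moves(
  moves=[
    [[0, 0, 0], 7],
    [[0, 0, 0], 7],
    [[0, 0, 0], 7],
    [[0, 0, 0], 7],
    [[0, 0, 0], 7],
  ],
)

```text
time_s: 8.53
tcp_pos: [0.4231, -0.116, 0.2424]
ee_rot: [[-0.947, -0.322, -0.0], [-0.322, 0.947, -0.0], [0.0, 0.0, -1.0]]
wrist_force: [0.4, 0.2, -0.6]
gripper_width: 1.002
gripper_force: 0.0
```

apply_moves(
  moves=[
    [[0, 0, 0], 7],
    [[0, 0, 0], 0],
    [[0, 0, 0], 0],
  ],
)

```text
time_s: 8.78
tcp_pos: [0.4232, -0.1159, 0.2424]
ee_rot: [[-0.977, -0.213, -0.0], [-0.213, 0.977, -0.0], [0.0, -0.0, -1.0]]
wrist_force: [0.1, -0.1, 0.3]
gripper_width: 1.0
gripper_force: 0.0
```

```bash
cat >> h.py <<'E'
def pic(name,box,n,s):
    p=imaging.capture(name);x0,y0,x1,y1=box
    c=cv2.resize(p["frame"][y0:y1,x0:x1],None,fx=s,fy=s,interpolation=cv2.INTER_CUBIC)
    for i in range(x0-x0%10+10,x1,10): cv2.putText(c,str(i),(int((i-x0)*s),10),0,.33,(0,0,255),1);cv2.line(c,(int((i-x0)*s),12),(int((i-x0)*s),18),(0,0,255),1)
    for i in range(y0-y0%10+10,y1,10): cv2.putText(c,str(i),(0,int((i-y0)*s)+4),0,.33,(0,0,255),1)
    cv2.imwrite(f"pics/{n}.png",c);return p
E
python3 - <<'E'
from h import *
p=pic("scene",(240,190,420,300),"s5",4.4);q=imaging.capture("top")
for P in(p,q):
  for t in("hatch","fin_end"):
    for d in models.place_of(P,t)[:2]:
        u=(d["at"][0]*640,d["at"][1]*400);print(t,round(d["confidence"],2),np.round(u,1),np.round(onz(P,u,.1 if t=="hatch" else .055)[:2],3))
E
```

```text
hatch 0.87 [349.8 212.8] [ 0.548 -0.108]
hatch 0.8 [200. 251.] [0.418 0.241]
fin_end 0.84 [375.8 228. ] [ 0.543 -0.176]
fin_end 0.81 [204.  177.9] [0.808 0.277]
hatch 0.98 [218.9 272.2] [0.447 0.251]
fin_end 0.94 [213.1 184. ] [0.726 0.265]
fin_end 0.87 [226.7 254.6] [0.512 0.24 ]
```

View pics/s5.png

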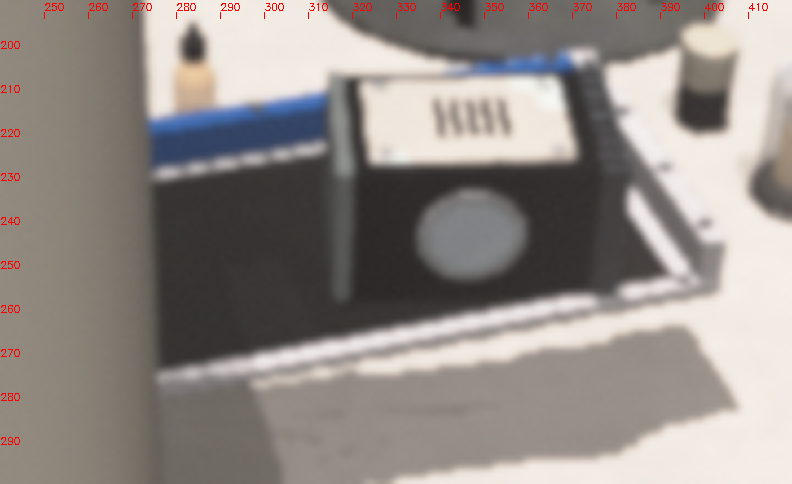

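The scene crop shows the hatch at (347,212) and the outlet at (347,243). The housing runs from its base edge at (317,258) to its fin end at (381,255). The stop's near corner is at (404,245). I fit the lying pose in the same view.

```bash
python3 - <<'E'
from h import *
p=imaging.capture("scene");j=np.load("jig.npy")
L=[(-80,-50,0),(-80,-50,90),(-80,50,90),(80,-50,0),(80,-50,90),(80,50,90)]
h,e=fit(p,L,[(317.3,258.2),(317.3,230.5),(315,206.6),(380.9,255.5),(379,228),(376,204.8)],[.534,-.0955,-1.57],.01)
print(np.round(h,4),np.degrees(h[2]),np.round(e,1).tolist())
for q in[(.17,-.1,.04),(.17,-.1,0),(.17,.1,.04)]:
    c,s=np.cos(j[2]),np.sin(j[2]);print(q,np.round(proj(p,(j[0]+c*q[0]-s*q[1],j[1]+s*q[0]+c*q[1],q[2])),1))
c,s=np.cos(j[2]),np.sin(j[2]);R=np.array([[c,-s],[s,c]])
print("in jig",R.T@(h[:2]-j[:2]),np.degrees(h[2]-j[2]));S=r.sense()
print("tcp in jig",R.T@(S["tcp_pos"][:2]-j[:2]))
E
```

```text
[ 0.5328 -0.1014 -1.5609] -89.43308361454612 [[-0.9, 1.3], [-0.0, -0.6], [-1.4, -0.6], [0.1, 1.4], [5.6, -0.5], [0.5, -0.8]]
(0.17, -0.1, 0.04) [407.  244.4]
(0.17, -0.1, 0) [405. 257.]
(0.17, 0.1, 0.04) [375.6 201. ]
in jig [ 0.03806043 -0.0293743 ] -11.7229036080245
tcp in jig [ 0.02882893 -0.13938167]
```

apply_moves(
  moves=[
    [[0, 0, 0.04], 0],
    [[0, 0, 0.04], 0],
    [[0, 0, 0.04], 0],
    [[0, 0, 0.04], 0],
    [[0, 0, 0.04], 0],
  ],
)

```text
time_s: 9.55
tcp_pos: [0.4237, -0.1158, 0.0415]
ee_rot: [[-0.977, -0.211, 0.002], [-0.211, 0.977, 0.0], [-0.002, -0.0, -1.0]]
wrist_force: [0.6, 0.5, -0.6]
gripper_width: 0.999
gripper_force: 0.0
```

apply_moves(
  moves=[
    [[-0.006, -0.001, 0], 0],
    [[-0.006, -0.001, 0], 0],
    [[-0.006, -0.001, 0], 0],
    [[-0.005, -0.001, 0], 0],
    [[-0.005, -0.001, 0], 0],
  ],
)

```text
time_s: 9.97
tcp_pos: [0.4546, -0.1146, 0.045]
ee_rot: [[-0.978, -0.211, 0.006], [-0.211, 0.978, 0.0], [-0.006, -0.001, -1.0]]
wrist_force: [-0.3, 0.7, 0.5]
gripper_width: 0.997
gripper_force: 0.0
```

apply_moves(
  moves=[
    [[-0.005, 0, 0], 0],
    [[-0.005, 0, 0], 0],
    [[-0.005, 0, 0], 0],
    [[-0.005, 0, 0], 0],
    [[-0.005, 0, 0], 0],
  ],
)

```text
time_s: 10.38
tcp_pos: [0.4761, -0.1096, 0.0425]
ee_rot: [[-0.978, -0.21, -0.001], [-0.21, 0.978, -0.0], [0.001, 0.0, -1.0]]
wrist_force: [-2.1, -1.0, 1.1]
gripper_width: 1.0
gripper_force: 1.1
```

apply_moves(
  moves=[
    [[-0.005, 0, 0], 0],
    [[-0.005, 0, 0], 0],
    [[-0.005, 0, 0], 0],
    [[-0.005, 0, 0], 0],
    [[-0.005, 0, 0], 0],
  ],
)

```text
time_s: 10.8
tcp_pos: [0.5013, -0.1041, 0.0424]
ee_rot: [[-0.978, -0.21, -0.0], [-0.21, 0.978, -0.0], [0.0, 0.0, -1.0]]
wrist_force: [-1.3, -0.8, 0.3]
gripper_width: 1.002
gripper_force: 1.4
```

apply_moves(
  moves=[
    [[-0.004, 0, 0], 0],
    [[-0.004, 0, 0], 0],
    [[-0.003, 0, 0], 0],
    [[-0.003, 0, 0], 0],
    [[-0.003, 0, 0], 0],
  ],
)

```text
time_s: 11.22
tcp_pos: [0.5173, -0.1005, 0.0425]
ee_rot: [[-0.978, -0.21, -0.0], [-0.21, 0.978, 0.0], [0.0, 0.0, -1.0]]
wrist_force: [-3.1, 0.6, 0.6]
gripper_width: 1.0
gripper_force: 1.8
```

apply_moves(
  moves=[
    [[-0.002, 0, 0], 0],
    [[-0.001, 0, 0], 0],
    [[-0.001, 0, 0], 0],
    [[-0.001, 0, 0], 0],
    [[-0.001, 0, 0], 0],
  ],
)

```text
time_s: 11.63
tcp_pos: [0.5233, -0.0994, 0.0425]
ee_rot: [[-0.978, -0.21, 0.0], [-0.21, 0.978, 0.0], [-0.0, 0.0, -1.0]]
wrist_force: [-2.8, -0.5, -0.2]
gripper_width: 1.0
gripper_force: 1.4
```

apply_moves(
  moves=[
    [[-0.0015, 0, 0], 0],
    [[-0.0015, 0, 0], 0],
    [[-0.0015, 0, 0], 0],
    [[-0.001, 0, 0], 0],
    [[-0.001, 0, 0], 0],
  ],
)

```text
time_s: 12.05
tcp_pos: [0.5297, -0.098, 0.0425]
ee_rot: [[-0.978, -0.21, -0.0], [-0.21, 0.978, -0.0], [0.0, 0.0, -1.0]]
wrist_force: [-2.9, -0.2, -0.5]
gripper_width: 1.005
gripper_force: 1.4
```

apply_moves(
  moves=[
    [[-0.001, 0, 0], 0],
    [[-0.001, 0, 0], 0],
    [[-0.0005, 0, 0], 0],
  ],
)

```text
time_s: 12.3
tcp_pos: [0.5322, -0.0975, 0.0425]
ee_rot: [[-0.978, -0.21, 0.0], [-0.21, 0.978, 0.0], [-0.0, -0.0, -1.0]]
wrist_force: [-1.8, -1.0, -1.9]
gripper_width: 0.996
gripper_force: 1.1
```

apply_moves(
  moves=[
    [[-0.001, 0, 0], 0],
    [[-0.001, 0, 0], 0],
    [[-0.0005, 0, 0], 0],
  ],
)

```text
time_s: 12.55
tcp_pos: [0.5346, -0.097, 0.0425]
ee_rot: [[-0.978, -0.21, 0.0], [-0.21, 0.978, 0.0], [-0.0, -0.0, -1.0]]
wrist_force: [-2.5, -1.1, -2.1]
gripper_width: 1.0
gripper_force: 1.1
```

apply_moves(
  moves=[
    [[-0.0005, 0, 0], 0],
    [[-0.0005, 0, 0], 0],
    [[-0.0005, 0, 0], 0],
  ],
)

```text
time_s: 12.8
tcp_pos: [0.536, -0.0967, 0.0426]
ee_rot: [[-0.978, -0.21, 0.0], [-0.21, 0.978, 0.0], [-0.0, 0.0, -1.0]]
wrist_force: [-1.9, 0.2, -2.2]
gripper_width: 1.004
gripper_force: 1.2
```

apply_moves(
  moves=[
    [[-0.0007, 0, 0], 0],
    [[-0.0007, 0, 0], 0],
    [[-0.0007, 0, 0], 0],
  ],
)

```text
time_s: 13.05
tcp_pos: [0.5375, -0.0964, 0.0426]
ee_rot: [[-0.978, -0.21, -0.001], [-0.21, 0.978, -0.0], [0.001, 0.0, -1.0]]
wrist_force: [-5.3, -1.6, 1.5]
gripper_width: 1.0
gripper_force: 2.7
```

apply_moves(
  moves=[
    [[-0.0005, 0, 0], 0],
    [[-0.0005, 0, 0], 0],
    [[-0.0005, 0, 0], 0],
  ],
)

```text
time_s: 13.3
tcp_pos: [0.5373, -0.0964, 0.0426]
ee_rot: [[-0.978, -0.21, -0.005], [-0.21, 0.978, -0.001], [0.005, 0.0, -1.0]]
wrist_force: [-8.7, -2.0, 4.3]
gripper_width: 1.0
gripper_force: 4.2
```

```bash
python3 - <<'E'
from h import *
pic("scene",(240,190,420,300),"s6",4.4)
E
```

```text
(no output)
```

View pics/s6.png

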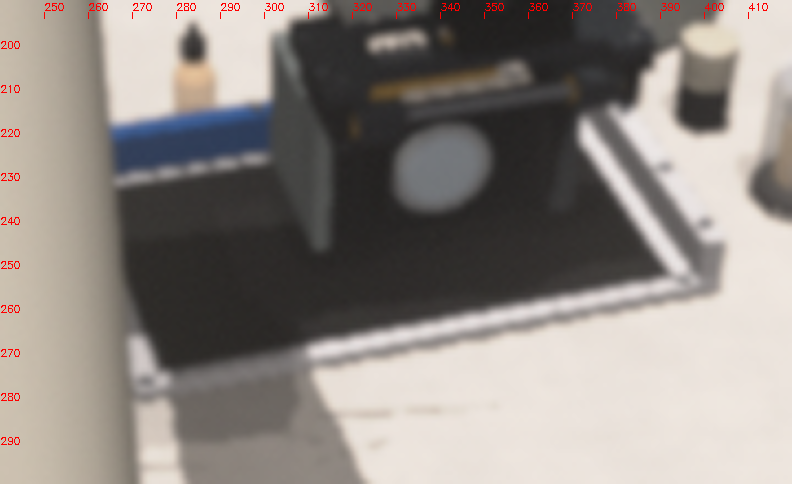

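The housing now sits against the fence: the base end is at (310,225)–(318,245) and the outlet at (338,226). Force jumps at this point, about 9 N. To be sure it is flush whatever my yaw error, I back off, shut the fingers and press at mid-length with one contact.

apply_moves(
  moves=[
    [[0.005, 0, 0], 0],
    [[0.005, 0, 0], 0],
    [[0, 0.003, 0], 0],
    [[0, 0, 0], 0],
    [[0, 0, 0], 0],
  ],
  hand=0,
)

```text
time_s: 13.77
tcp_pos: [0.53, -0.0948, 0.043]
ee_rot: [[-0.978, -0.211, 0.002], [-0.211, 0.978, 0.0], [-0.002, -0.0, -1.0]]
wrist_force: [-0.5, -0.6, 0.4]
gripper_width: 0.71
gripper_force: 0.0
```

apply_moves(
  moves=[
    [[0, 0, 0], 0],
    [[0, 0, 0], 0],
    [[0, 0, 0], 0],
    [[0, 0, 0], 0],
    [[0, 0, 0], 0],
  ],
)

```text
time_s: 14.18
tcp_pos: [0.5291, -0.0951, 0.0425]
ee_rot: [[-0.978, -0.21, 0.0], [-0.21, 0.978, 0.0], [-0.0, 0.0, -1.0]]
wrist_force: [-0.1, -0.1, -0.3]
gripper_width: 0.326
gripper_force: 0.0
```

apply_moves(
  moves=[
    [[-0.003, 0, 0], 0],
    [[-0.002, 0, 0], 0],
    [[-0.001, 0, 0], 0],
    [[-0.001, 0, 0], 0],
    [[0, 0, 0], 0],
  ],
)

```text
time_s: 14.6
tcp_pos: [0.5361, -0.0936, 0.0425]
ee_rot: [[-0.978, -0.21, 0.0], [-0.21, 0.978, -0.0], [-0.0, -0.0, -1.0]]
wrist_force: [1.0, 0.5, -0.2]
gripper_width: 0.014
gripper_force: 0.0
```

apply_moves(
  moves=[
    [[-0.001, 0, 0], 0],
    [[-0.0005, 0, 0], 0],
    [[-0.0005, 0, 0], 0],
    [[-0.0005, 0, 0], 0],
  ],
)

```text
time_s: 14.93
tcp_pos: [0.5367, -0.0933, 0.0424]
ee_rot: [[-0.978, -0.21, -0.003], [-0.21, 0.978, -0.0], [0.003, 0.0, -1.0]]
wrist_force: [-5.0, -0.6, 4.8]
gripper_width: 0.004
gripper_force: 2.7
```

apply_moves(
  moves=[
    [[-0.0005, 0, 0], 0],
    [[0, 0, 0], 0],
    [[0, 0, 0], 0],
  ],
)

```text
time_s: 15.18
tcp_pos: [0.5367, -0.0933, 0.0424]
ee_rot: [[-0.978, -0.21, -0.004], [-0.21, 0.978, -0.0], [0.004, 0.001, -1.0]]
wrist_force: [-5.5, -0.4, 3.8]
gripper_width: 0.006
gripper_force: 2.8
```

apply_moves(
  moves=[
    [[-0.0005, 0, 0], 0],
    [[-0.0005, 0, 0], 0],
    [[-0.0005, 0, 0], 0],
  ],
)

```text
time_s: 15.43
tcp_pos: [0.5367, -0.0935, 0.0424]
ee_rot: [[-0.978, -0.21, -0.007], [-0.21, 0.978, -0.001], [0.007, 0.001, -1.0]]
wrist_force: [-9.2, -2.4, 7.0]
gripper_width: -0.001
gripper_force: 4.7
```

apply_moves(
  moves=[
    [[0, 0, 0], 0],
    [[0, 0, 0], 0],
  ],
)

```text
time_s: 15.6
tcp_pos: [0.5368, -0.0935, 0.0424]
ee_rot: [[-0.978, -0.21, -0.007], [-0.21, 0.978, -0.001], [0.007, 0.001, -1.0]]
wrist_force: [-8.4, -2.0, 6.0]
gripper_width: 0.007
gripper_force: 4.2
```

apply_moves(
  moves=[
    [[-0.0004, 0, 0], 0],
    [[0, 0, 0], 0],
    [[0, 0, 0], 0],
    [[0, 0, 0], 0],
    [[0, 0, 0], 0],
  ],
)

```text
time_s: 16.02
tcp_pos: [0.5367, -0.0935, 0.0424]
ee_rot: [[-0.978, -0.209, -0.008], [-0.209, 0.978, -0.001], [0.008, 0.001, -1.0]]
wrist_force: [-9.0, -0.9, 7.4]
gripper_width: -0.001
gripper_force: 4.7
```

apply_moves(
  moves=[
    [[0, 0, 0], 0],
    [[0, 0, 0], 0],
    [[0, 0, 0], 0],
    [[0, 0, 0], 0],
    [[0, 0, 0], 0],
  ],
)

```text
time_s: 16.43
tcp_pos: [0.5367, -0.0935, 0.0424]
ee_rot: [[-0.978, -0.209, -0.008], [-0.209, 0.978, -0.001], [0.008, 0.001, -1.0]]
wrist_force: [-9.4, -2.2, 6.9]
gripper_width: 0.006
gripper_force: 4.7
```

apply_moves(
  moves=[
    [[0, 0, 0], 0],
    [[0, 0, 0], 0],
    [[0, 0, 0], 0],
    [[0, 0, 0], 0],
    [[0, 0, 0], 0],
  ],
)

```text
time_s: 16.85
tcp_pos: [0.5367, -0.0935, 0.0424]
ee_rot: [[-0.978, -0.209, -0.008], [-0.209, 0.978, -0.001], [0.008, 0.001, -1.0]]
wrist_force: [-9.5, -2.3, 7.6]
gripper_width: 0.005
gripper_force: 4.7
```

apply_moves(
  moves=[
    [[0.01, 0, 0], 0],
    [[0.02, 0, 0], 0],
    [[0, 0, -0.035], 0],
    [[0, 0, -0.035], 0],
    [[0, 0, -0.035], 0],
  ],
)

```text
time_s: 17.27
tcp_pos: [0.5112, -0.099, 0.1486]
ee_rot: [[-0.978, -0.21, 0.001], [-0.21, 0.978, -0.0], [-0.001, -0.0, -1.0]]
wrist_force: [1.0, -0.2, 0.6]
gripper_width: 0.002
gripper_force: 0.0
```

apply_moves(
  moves=[
    [[-0.022, 0.033, 0], 0],
    [[-0.022, 0.033, 0], 0],
    [[-0.022, 0.033, 0], 0],
    [[-0.022, 0.032, 0], 0],
    [[0, 0, 0], -5.5],
  ],
)

```text
time_s: 17.68
tcp_pos: [0.5734, 0.0532, 0.1479]
ee_rot: [[-0.951, -0.309, 0.006], [-0.309, 0.951, 0.002], [-0.006, 0.0, -1.0]]
wrist_force: [-0.1, -1.3, -0.2]
gripper_width: 0.003
gripper_force: 0.0
```

apply_moves(
  moves=[
    [[0, 0, 0], -7],
    [[0, 0, 0], -7],
    [[0, 0, 0], -7],
    [[0, 0, 0], -7],
    [[0, 0, 0], -7],
  ],
)

```text
time_s: 18.1
tcp_pos: [0.5704, 0.0481, 0.1475]
ee_rot: [[-0.602, -0.799, 0.002], [-0.799, 0.602, 0.001], [-0.002, -0.001, -1.0]]
wrist_force: [0.2, -0.6, -0.3]
gripper_width: 0.007
gripper_force: 0.0
```

apply_moves(
  moves=[
    [[0, 0, 0], -7],
    [[0, 0, 0], -7],
    [[0, 0, 0], -7],
    [[0, 0, 0], -7],
    [[0, 0, 0], -7],
  ],
)

```text
time_s: 18.52
tcp_pos: [0.5704, 0.048, 0.1476]
ee_rot: [[-0.035, -0.999, 0.002], [-0.999, 0.035, 0.001], [-0.001, -0.002, -1.0]]
wrist_force: [-0.2, 0.1, 0.2]
gripper_width: 0.004
gripper_force: 0.0
```

apply_moves(
  moves=[
    [[0, 0, 0], -7],
    [[0, 0, 0], -7.1],
    [[0, 0, 0], 0],
    [[0, 0, 0], 0],
  ],
)

```text
time_s: 18.85
tcp_pos: [0.5701, 0.0478, 0.1476]
ee_rot: [[0.2, -0.98, 0.001], [-0.98, -0.2, 0.001], [-0.0, -0.001, -1.0]]
wrist_force: [0.1, -0.1, 0.0]
gripper_width: 0.007
gripper_force: 0.0
```

```bash
python3 - <<'E'
from h import *
p=pic("scene",(240,180,420,300),"s7",4.4);j=np.load("jig.npy")
c,s=np.cos(j[2]),np.sin(j[2]);R=np.array([[c,-s],[s,c]]);S=r.sense()
print("tcp in jig",R.T@(S["tcp_pos"][:2]-j[:2]),S["tcp_pos"],np.degrees(np.arctan2(S["ee_rot"][1,0],S["ee_rot"][0,0])))
print("base corner",R.T@(onz(p,(312.7,246.8),.01)[:2]-j[:2]))
for t in("hatch",):
    for d in models.place_of(p,t)[:2]:
        u=(d["at"][0]*640,d["at"][1]*400);print(t,round(d["confidence"],2),np.round(R.T@(onz(p,u,.1)[:2]-j[:2]),3))
E
```

```text
tcp in jig [-0.09977737  0.03869789] [0.57001651 0.04777879 0.14757981] -78.43628672240646
base corner [-0.04485803 -0.01219597]
hatch 0.57 [0.039 0.055]
hatch 0.35 [ 0.188 -0.14 ]
```

View pics/s7.png

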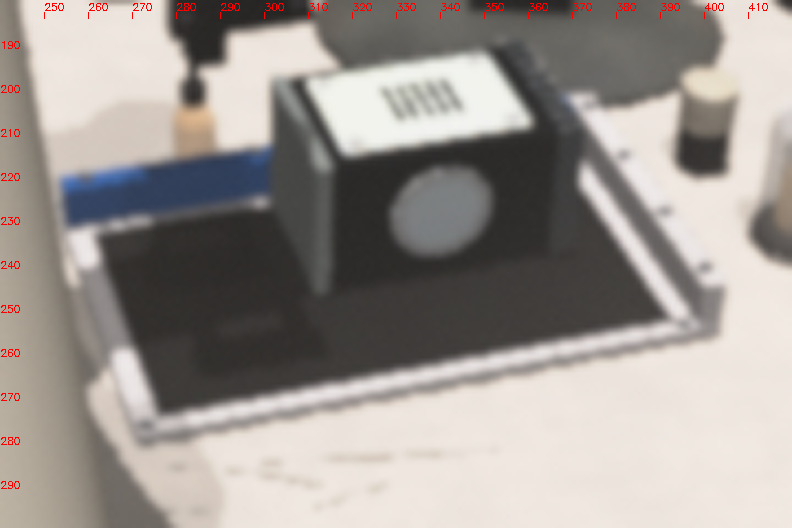

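The housing lies flush along the fence: the base corner is at (312,246), the outlet at (339,226), and the stop gap is about 40 mm. The bottle, case and jar are undisturbed. Next is the end push with two fingers.

apply_moves(
  moves=[
    [[0, 0.003, 0.03], -0.5],
    [[0, 0, 0.03], 0],
    [[0, 0, 0.03], 0],
    [[0, 0, 0.015], 0],
    [[0, 0, 0], 0],
  ],
  hand=0.045,
)

```text
time_s: 19.37
tcp_pos: [0.5641, 0.0462, 0.0387]
ee_rot: [[0.209, -0.978, -0.008], [-0.978, -0.209, -0.002], [0.0, 0.008, -1.0]]
wrist_force: [-0.5, -0.4, -0.3]
gripper_width: 0.296
gripper_force: 0.0
```

apply_moves(
  moves=[
    [[0.008, 0, 0], 0],
    [[0.008, 0, 0], 0],
    [[0.008, 0, 0], 0],
    [[0.006, 0, 0], 0],
    [[0.005, 0, 0], 0],
  ],
)

```text
time_s: 19.78
tcp_pos: [0.5751, 0.0119, 0.0437]
ee_rot: [[0.211, -0.978, 0.002], [-0.978, -0.211, 0.001], [-0.0, -0.002, -1.0]]
wrist_force: [-0.6, 0.6, -0.0]
gripper_width: 0.511
gripper_force: 0.0
```

apply_moves(
  moves=[
    [[0.004, 0, 0], 0],
    [[0.004, 0, 0], 0],
    [[0.004, 0, 0], 0],
    [[0.004, 0, 0], 0],
    [[0.004, 0, 0], 0],
  ],
)

```text
time_s: 20.2
tcp_pos: [0.5788, -0.0059, 0.0433]
ee_rot: [[0.212, -0.977, 0.001], [-0.977, -0.212, 0.001], [-0.001, -0.001, -1.0]]
wrist_force: [-1.4, 5.2, 2.6]
gripper_width: 0.516
gripper_force: 2.7
```

apply_moves(
  moves=[
    [[0.003, 0, 0], 0],
    [[0.003, 0, 0], 0],
    [[0.003, 0, 0], 0],
    [[0.002, 0, 0], 0],
    [[0.002, 0, 0], 0],
  ],
)

```text
time_s: 20.62
tcp_pos: [0.5816, -0.0186, 0.0433]
ee_rot: [[0.212, -0.977, 0.001], [-0.977, -0.212, 0.001], [-0.001, -0.001, -1.0]]
wrist_force: [-2.4, 5.8, 3.6]
gripper_width: 0.517
gripper_force: 2.8
```

apply_moves(
  moves=[
    [[0.002, 0, 0], 0],
    [[0.002, 0, 0], 0],
    [[0.002, 0, 0], 0],
    [[0.002, 0, 0], 0],
    [[0.0015, 0, 0], 0],
  ],
)

```text
time_s: 21.03
tcp_pos: [0.5836, -0.0279, 0.0432]
ee_rot: [[0.212, -0.977, 0.001], [-0.977, -0.212, 0.001], [-0.001, -0.001, -1.0]]
wrist_force: [-2.8, 4.5, 2.5]
gripper_width: 0.517
gripper_force: 2.7
```

apply_moves(
  moves=[
    [[0.001, 0, 0], 0],
    [[0.001, 0, 0], 0],
    [[0.001, 0, 0], 0],
  ],
)

```text
time_s: 21.28
tcp_pos: [0.5843, -0.0308, 0.0433]
ee_rot: [[0.212, -0.977, 0.001], [-0.977, -0.212, 0.001], [-0.001, -0.001, -1.0]]
wrist_force: [-1.5, 5.1, 2.4]
gripper_width: 0.515
gripper_force: 2.7
```

apply_moves(
  moves=[
    [[0.0008, 0, 0], 0],
    [[0.0007, 0, 0], 0],
    [[0.0007, 0, 0], 0],
  ],
)

```text
time_s: 21.53
tcp_pos: [0.5843, -0.0313, 0.0432]
ee_rot: [[0.213, -0.977, 0.001], [-0.977, -0.213, 0.003], [-0.003, -0.001, -1.0]]
wrist_force: [-4.9, 14.3, 6.0]
gripper_width: 0.515
gripper_force: 8.0
```

apply_moves(
  moves=[
    [[0.0005, 0, 0], 0],
    [[0.0005, 0, 0], 0],
    [[0.0005, 0, 0], 0],
  ],
)

```text
time_s: 21.78
tcp_pos: [0.5841, -0.0314, 0.0433]
ee_rot: [[0.213, -0.977, -0.0], [-0.977, -0.213, 0.004], [-0.004, -0.001, -1.0]]
wrist_force: [-6.5, 19.7, 7.5]
gripper_width: 0.517
gripper_force: 10.6
```

Contact with the stop, with force at about 21 N. I back off, shut the fingers and press once more gently at the centre.

apply_moves(
  moves=[
    [[-0.005, 0, 0], 0],
    [[-0.005, 0, 0], 0],
    [[0, 0, 0], 0],
    [[0, 0, 0], 0],
    [[0, 0, 0], 0],
  ],
  hand=0,
)

```text
time_s: 22.2
tcp_pos: [0.5825, -0.0259, 0.0424]
ee_rot: [[0.212, -0.977, -0.0], [-0.977, -0.212, -0.0], [0.0, 0.0, -1.0]]
wrist_force: [-0.5, 0.4, 0.0]
gripper_width: 0.221
gripper_force: 0.0
```

apply_moves(
  moves=[
    [[0, 0, 0], 0],
    [[0, 0, 0], 0],
    [[0, 0, 0], 0],
    [[0.003, 0, 0], 0],
    [[0.002, 0, 0], 0],
  ],
)

```text
time_s: 22.62
tcp_pos: [0.5837, -0.0307, 0.0425]
ee_rot: [[0.212, -0.977, -0.0], [-0.977, -0.212, -0.0], [0.0, 0.0, -1.0]]
wrist_force: [-1.3, -0.4, 0.3]
gripper_width: 0.007
gripper_force: 0.0
```

```bash
python3 - <<'E'
from h import *
S=r.sense();print(S["tcp_pos"],S["wrist_force"],S["gripper_width"])
p=imaging.capture("scene");j=np.load("jig.npy");c,s=np.cos(j[2]),np.sin(j[2]);R=np.array([[c,-s],[s,c]])
cv2.imwrite("pics/s8.png",cv2.resize(p["frame"][180:290,270:430],None,fx=4.9,fy=4.9,interpolation=cv2.INTER_CUBIC))
print("tcp jig",R.T@(S["tcp_pos"][:2]-j[:2]))
E
```

```text
[ 0.58371943 -0.03065977  0.04251973] [-1.34670686 -0.42630355  0.33948999] 0.0065097719702575645
tcp jig [-0.0202196   0.03539061]
```

View pics/s8.png

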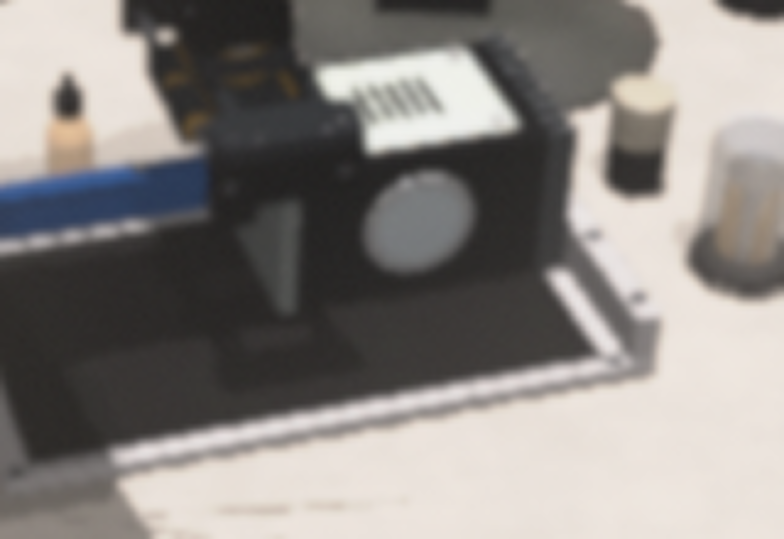

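The fin end covers the white strip at crop (560,268) and meets the stop. The case at (640,130) and jar at (745,200) stand clear. Final press at the centre.

apply_moves(
  moves=[
    [[0.0005, 0, 0], 0],
    [[0.0005, 0, 0], 0],
    [[0.0005, 0, 0], 0],
  ],
)

```text
time_s: 22.92
tcp_pos: [0.5839, -0.0314, 0.0425]
ee_rot: [[0.212, -0.977, -0.0], [-0.977, -0.212, 0.001], [-0.001, 0.0, -1.0]]
wrist_force: [-1.6, 3.9, 0.9]
gripper_width: 0.009
gripper_force: 2.4
```

apply_moves(
  moves=[
    [[0.0003, 0, 0], 0],
    [[0, 0, 0], 0],
    [[0, 0, 0], 0],
  ],
)

```text
time_s: 23.17
tcp_pos: [0.5839, -0.0314, 0.0425]
ee_rot: [[0.212, -0.977, -0.0], [-0.977, -0.212, 0.001], [-0.001, 0.0, -1.0]]
wrist_force: [-1.2, 4.9, 0.7]
gripper_width: 0.008
gripper_force: 2.7
```

apply_moves(
  moves=[
    [[0.0004, 0, 0], 0],
    [[0.0003, 0, 0], 0],
    [[0, 0, 0], 0],
  ],
)

```text
time_s: 23.42
tcp_pos: [0.5838, -0.0314, 0.0425]
ee_rot: [[0.212, -0.977, -0.001], [-0.977, -0.212, 0.001], [-0.001, 0.0, -1.0]]
wrist_force: [-2.6, 7.7, 0.8]
gripper_width: 0.004
gripper_force: 4.1
```

apply_moves(
  moves=[
    [[0.0004, 0, 0], 0],
    [[0, 0, 0], 0],
    [[0, 0, 0], 0],
    [[0, 0, 0], 0],
    [[0, 0, 0], 0],
  ],
)

```text
time_s: 23.83
tcp_pos: [0.5837, -0.0315, 0.0426]
ee_rot: [[0.213, -0.977, -0.001], [-0.977, -0.213, 0.001], [-0.002, 0.0, -1.0]]
wrist_force: [-3.4, 9.5, 2.8]
gripper_width: 0.012
gripper_force: 4.9
```

apply_moves(
  moves=[
    [[0, 0, 0], 0],
    [[0, 0, 0], 0],
    [[0, 0, 0], 0],
    [[0, 0, 0], 0],
    [[0, 0, 0], 0],
  ],
)

```text
time_s: 24.25
tcp_pos: [0.5837, -0.0315, 0.0426]
ee_rot: [[0.213, -0.977, -0.001], [-0.977, -0.213, 0.001], [-0.002, 0.0, -1.0]]
wrist_force: [-3.1, 9.0, 3.5]
gripper_width: 0.005
gripper_force: 4.9
```

apply_moves(
  moves=[
    [[0, 0, 0], 0],
    [[0, 0, 0], 0],
    [[0, 0, 0], 0],
    [[0, 0, 0], 0],
    [[0, 0, 0], 0],
  ],
)

```text
time_s: 24.67
tcp_pos: [0.5837, -0.0315, 0.0425]
ee_rot: [[0.213, -0.977, -0.001], [-0.977, -0.213, 0.002], [-0.002, 0.0, -1.0]]
wrist_force: [-3.7, 9.4, 1.9]
gripper_width: 0.005
gripper_force: 4.9
```

apply_moves(
  moves=[
    [[-0.004, 0, 0], 0],
    [[-0.02, 0, 0], 0],
    [[-0.04, 0, 0], 0],
    [[0, 0, -0.035], 0],
    [[0, 0, -0.035], 0],
  ],
)

```text
time_s: 25.08
tcp_pos: [0.569, 0.0302, 0.1114]
ee_rot: [[0.215, -0.977, -0.005], [-0.977, -0.215, -0.003], [0.001, 0.006, -1.0]]
wrist_force: [1.8, 0.1, 1.2]
gripper_width: 0.005
gripper_force: 0.0
```

apply_moves(
  moves=[
    [[-0.03, 0, -0.035], 0],
    [[-0.03, 0, -0.035], 0],
    [[0, 0, 0], 0],
  ],
)

```text
time_s: 25.33
tcp_pos: [0.5631, 0.0859, 0.1835]
ee_rot: [[0.216, -0.976, 0.015], [-0.976, -0.216, 0.004], [-0.0, -0.015, -1.0]]
wrist_force: [0.8, 0.5, 0.7]
gripper_width: 0.004
gripper_force: 0.0
```

```bash
python3 - <<'E'
from h import *
p=pic("scene",(240,170,420,290),"s9",4.4)
E
```

```text
(no output)
```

View pics/s9.png

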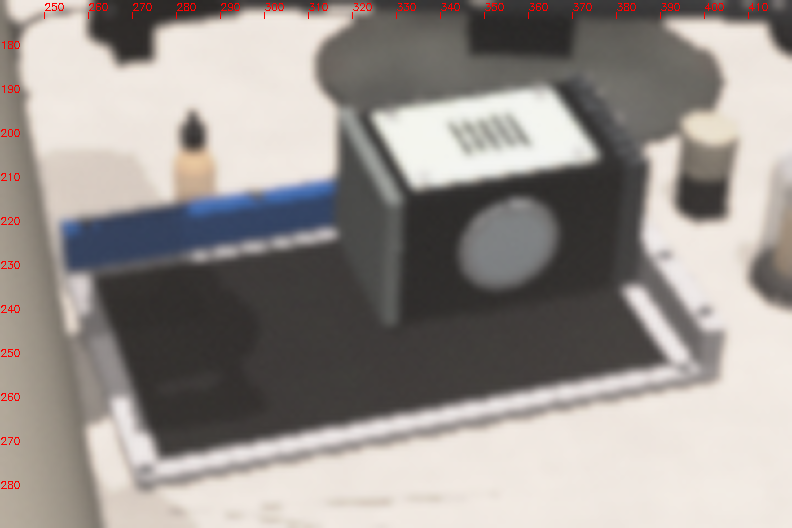

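The housing lies hatch-up, seated with its fin end at (383,230) on the stop and its long side on the fence. The bottle (283,210), case (399,205) and jar (418,230) are unmoved. The one- and two-finger contact depths agree, so it is square, and I hand in.

```bash
python3 -c "
from station import r
print(r.finish_job())"
```

```text
the job is handed in; nothing more can be done
None
```

The lamp housing lies hatch-up, pressed for over a second at about 10 N first on the blue fence and then on the end stop; contact depths say it is square, the highest reading was about 21 N, the bystanders look undisturbed, and I handed the job in at about 25 s.

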